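Load a long filter stick into the water-filter dock

TASK

Take the long filter stick from its cradle and push it tapered end first partway into the bore of the filter dock, let go there, then take a new grip nearer its tail and push it slowly and gently fully home, until the damped seat deep inside has been pressed all the way in and you feel its hard stop. Do not force it, leave the stick in the dock, and leave the other things on the counter alone.

Things in the scene. Friction and masses are not known exactly. Their poses are not given: they have to be found in the camera images.
- rod_center (a point): centre of the long filter stick: a plain white plastic round rod, 20 mm in diameter, 200 mm long, 0.12 kg. The point lies on its axis, 100 mm from either end; its x axis runs along the stick towards the tapered nose (the last 12 mm taper to 13 mm; two thin black rubber bands sit just behind), -x towards the flat tail with a grey end cap. The stick starts lying level in the cradle, its axis 46 mm above the counter, nose roughly towards the dock.
- rod_nose (a point): the tip of the stick's tapered nose, on its axis; same axes as rod_center
- cradle: low grey plastic cradle, fixed to the counter, 170 x 50 x 47 mm; origin at the centre of its underside, its x axis along the stick. Two notched rests, 16 mm wide, 66 mm either side of the centre, carry the stick; between them only a 10 mm high base plate lies under the stick, so fingers can reach around its middle
- dock: low white plastic filter dock, fixed to the counter: a block 202 mm long (x), 84 mm wide (y), 120 mm high; origin under the middle of the bored part, 95 mm behind the mouth. Its x axis is the way in: the bore runs level along +x from the upright front face (at x = -95 mm), axis 85 mm above the counter
- mouth (a point): centre of the bore's mouth on the dock's front face, ringed by a grey collar that stands out 2.5 mm; x axis points into the bore. The bore is 22 mm wide with a 2 mm chamfer. Two sprung rubber wipers 35 mm inside drag on the stick with one to three newtons. The seat that stops the stick cannot be seen: its face starts 137 to 159 mm inside the mouth (different every time), so the stick finally stands 36 to 58 mm out of the mouth
- seat (a joint): how far the damped seat inside the bore has been pushed in, in m: 0 at the start, 0.005 at its hard stop. It resists with about 1.2 N for each mm/s at which it is pushed, so push slowly, and it stays where it is left. The force of the stick on the dock must stay below 25 N
Mind the look-alikes: they are no part of the job. Of the things that look like the part that bears rod_center, the largest one is meant.

How it is judged:
By the outcome, as a careful person would: the job done as asked, in the order asked, and still so for the second after the job is handed in, with the robot touching nothing.
It also fails if it takes over 72 s, if anything falls off the work surface, if the arm or the gripper's body presses on something with over 40 N, if the wrist force passes 120 N, or if a joint passes its speed limit or range.

ROBOT

A 6-joint arm with a two-finger parallel gripper is mounted at the origin on the work surface. World frame = base frame: x ahead of the robot, y to its left, z up, the work surface at z = 0. Lengths are in m, angles in rad, forces in N, time in s.
With the tool pointing down it reaches from about 0.25 to 0.85 m from the base axis. Payload 12.5 kg.
Tool frame: the origin (TCP) lies on the centre line of the jaws, within the pads' length; the fingertips stand tip_extent ahead of it and the grasp point (between the pads) lies 11 mm behind it (tip_extent is the distance from the TCP to the fingertips, in m); z points along the fingers, y is the line along which they close (so a half turn about z gives the same grasp; the last joint's range is limited). The gripper opens to 93 mm and grips with 3 to 60 N. Pads are 15 mm wide; open, the fingers measure 128 mm over their backs; the gripper's body (75 mm by 188 mm) begins 65 mm behind the grasp point.
Start: joints at [-1.329, 0.351, 1.652, -0, 1.139, -0.085], TCP at [0.177, -0.521, 0.227] pointing down, gripper open.
Joint ranges: [-2.75, 2.75], [-0.79, 2.1], [0.01, 2.65], [-1.57, 4.71], [0.07, 3.14], [-2.87, 2.87]. Speed limits (rad/s): [2.22, 2.22, 2.79, 3.14, 3.14, 3.14].

INTERFACE

Orientations are given as [roll, pitch, yaw] about the fixed x, y, z axes, in that order (R = Rz(yaw) Ry(pitch) Rx(roll)).
In Python, from plant import sense, get_image, calibration, hand_in, boxes_of, tip_of, tip_extent gives the robot as it stands.
- The arm moves only by the shell command python3 -m creep 'ROWS' [FORCE]. ROWS is JSON, a list of rows, each an object of numbers: "tx", "ty", "tz": the shift along the tool's x, y, z in m; "wx", "wy", "wz": the turn, a rotation vector about the tool's x, y, z in degrees; "grip": the finger opening in m, from 0 to 0.093. In form: [{"tx": .., "ty": .., "tz": .., "wx": .., "wy": .., "wz": .., "grip": ..}, ...]. A call has 1 to 12 rows; each row is the pose to reach, as a shift and turn from the pose commanded when the call began, along the tool's axes at that moment; what a row does not reach only later rows make up. A row lasts 1/12 s, in which the tool goes at most 41.7 mm and 7.16 degrees, less where a joint would pass 70% of its speed; a pose out of reach is approached as far as the arm can. A call with a gripper value outside its range is refused whole. The fingers move at their own pace and stop on an object; FORCE is the grip in N (left out, the last holds). Time passes only in rows, so rows that repeat a pose let the fingers close. It gives the time, the measured TCP pose, the force, the opening and the grip force at its end, in the units of the state.
- sense(): the state, without advancing time (a new reading comes with each control period).
- get_image(name): name is "scene" or "top"; returns (picture, depth): 384x512x3 uint8, red, green, blue; 384x512 float32, m along the optical axis (not along the pixel's ray), 0 where there is no reading.
- calibration(name): a dict with "K" (3x3 intrinsics, pixels), "xyz" and "rotation" of the camera in the world. Camera axes: x right, y down, z forward; pixel columns grow to the right and rows downward; lengths in m; the calibration is good to about 2 mm. A picture is of the moment at which its call begins. calibration takes no time and is no camera call.
- hand_in(): hands the job in; it is judged then, once.
Trained networks look in the newest picture that a camera, given by its name, has taken for a name from the list of things; names that differ only in an ending like _2 or _b are one class to them, and where a whole thing is asked for, a point or a joint stands for the part that bears it (a point fixed in the world has none). Each returns a list of dicts, best first, with "score" (0 to 1); they miss things now and then, are a little off and sometimes report something else, mostly with a low value. They report only what shows in the picture. A call takes as long as a camera call. They do not tell look-alikes from the thing itself.
- boxes_of(camera, name): "box" ([left, top, right, bottom] in pixels, round what is visible of it).
- tip_of(camera, name): "pixel" ([column, row] in pixels: a listed point, or the origin of a listed thing).
The state is a dict: "t": time; "joints": joint angles; "joint_vel": joint speeds; "joint_efforts": joint torques, N m; "eef_pos": TCP position; "tool_rot": TCP orientation; "ft_force": force on the tool from outside, world axes, zero at the start; "moment": the same for the moment, N m; "finger_gap": finger opening in m; "grasp_force": force on a finger pad.
Only numpy, scipy, OpenCV 4.12 (cv2) and the standard library are available. Lean on these libraries where they do the work, as an engineer would, in place of code of your own. Each camera call takes 0.05 s, during which the arm holds its last target. There are 200 camera calls.

## Working session

There is one attempt and no reset: what is moved stays moved. The work goes in short steps, Python scripts to look and compute and a shell command to move; the robot and the scene stay as the last step left them, time stands still between calls to the robot, and variables do not carry over. Pictures are saved under pics/ and viewed, at most 10 in all, crops included, and the job is handed in when it is done.

```bash
mkdir -p pics; ls; cat > h.py <<'E'
import numpy as np, cv2, json
from plant import *
def save(name,fn,crop=None,s=1):
    im,d=get_image(name)
    a=im[:,:,::-1]
    if crop: a=a[crop[1]:crop[3],crop[0]:crop[2]]
    a=cv2.resize(a,None,fx=s,fy=s,interpolation=cv2.INTER_CUBIC)
    cv2.imwrite('pics/'+fn,a); return im,d
def cam(name):
    c=calibration(name);R=np.array(c['rotation']);
    if R.shape!=(3,3):
        from scipy.spatial.transform import Rotation as Ro
        R=Ro.from_euler('xyz',R).as_matrix()
    return np.array(c['K']),np.array(c['xyz']),R
def atz(name,px,z):
    K,t,R=cam(name); r=R@np.linalg.inv(K)@np.array([px[0],px[1],1.]); return t+r*(z-t[2])/r[2]
def pt(name,px,d):
    K,t,R=cam(name); return t+R@(np.linalg.inv(K)@np.array([px[0],px[1],1.])*d)
def proj(name,p):
    K,t,R=cam(name); q=K@(R.T@(np.array(p)-t)); return q[:2]/q[2]
E
python3 - <<'E'
from h import *
print(sense(),tip_extent)
for c in ('top','scene'):
    im,d=save(c,c+'1.png',s=1.5)
    np.save(c+'.npy',d); print(c,calibration(c))
    for n in ('rod_center','cradle','dock'): print(n,[(np.round(b['box']).tolist(),round(b['score'],2)) for b in boxes_of(c,n)])
    for n in ('rod_center','rod_nose','mouth','dock','cradle'): print(n,[(np.round(b['pixel'],1).tolist(),round(b['score'],2)) for b in tip_of(c,n)])
E
```

```text
pics
{'t': 0.0, 'joints': array([-1.32862763e+00,  3.51215459e-01,  1.65242103e+00,  1.63595668e-05,
        1.13910123e+00, -8.46358707e-02]), 'joint_vel': array([ 0.00062759,  0.00031137, -0.00063817,  0.00051422, -0.00118899,
        0.00046416]), 'joint_efforts': array([-1.83057677e-03, -4.97325003e+01, -2.85254574e+01,  6.98271627e-02,
        2.57325073e-02, -7.11170378e-05]), 'eef_pos': array([ 0.17648908, -0.5205616 ,  0.22611397]), 'tool_rot': array([-3.14045294e+00, -1.11595581e-04,  3.26797654e-01]), 'ft_force': array([-0.4550829 , -0.02969797, -1.45449536]), 'moment': array([ 0.05826462, -0.02950465, -0.02155664]), 'grasp_force': 0.0, 'finger_gap': 0.09281117850071564} 0.008
top {'K': array([[406.61253828,   0.        , 252.03217216],
       [  0.        , 406.61253828, 193.66667735],
       [  0.        ,   0.        ,   1.        ]]), 'xyz': array([ 0.35751539, -0.03668131,  0.94454967]), 'rotation': array([-2.93174355,  0.00623196, -1.50675211])}
rod_center [([258.0, 213.0, 348.0, 248.0], 0.89), ([374.0, 196.0, 421.0, 239.0], 0.79), ([270.0, 140.0, 305.0, 185.0], 0.78)
[... 502 characters left out ...]
02015849, 191.43388088],
       [  0.        ,   0.        ,   1.        ]]), 'xyz': array([0.86791068, 0.58384419, 0.7637096 ]), 'rotation': array([-2.32628951e+00,  1.43418025e-04,  2.68800952e+00])}
rod_center [([202.0, 197.0, 235.0, 244.0], 0.88), ([244.0, 150.0, 314.0, 195.0], 0.73)]
cradle [([240.0, 156.0, 307.0, 209.0], 0.71), ([288.0, 212.0, 416.0, 342.0], 0.51)]
dock [([286.0, 214.0, 416.0, 342.0], 0.61)]
rod_center [([278.7, 169.0], 0.98), ([218.7, 216.1], 0.68), ([220.7, 142.5], 0.58), ([312.0, 195.6], 0.17)]
rod_nose [([316.6, 195.7], 0.78), ([202.6, 239.1], 0.56), ([207.0, 157.7], 0.45)]
mouth [([303.3, 238.0], 0.76)]
dock [([339.1, 293.1], 0.71)]
cradle [([273.6, 187.5], 0.68)]
```

View pics/top1.png

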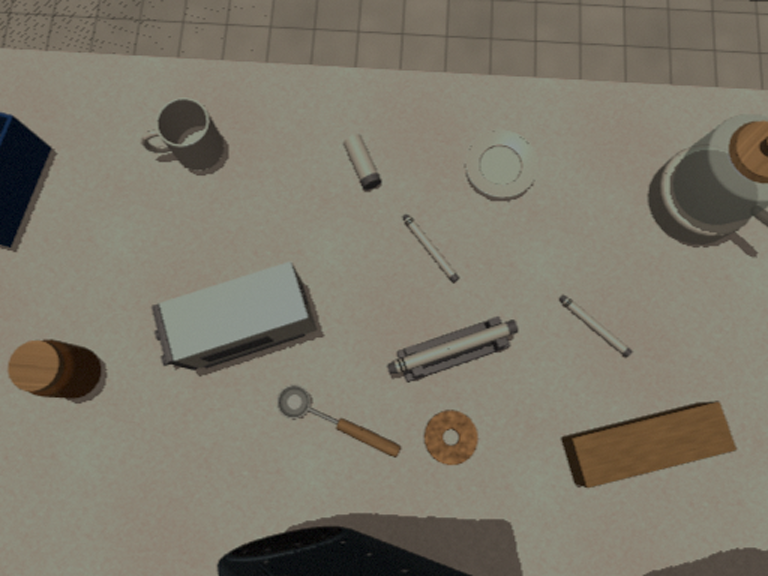

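View pics/scene1.png

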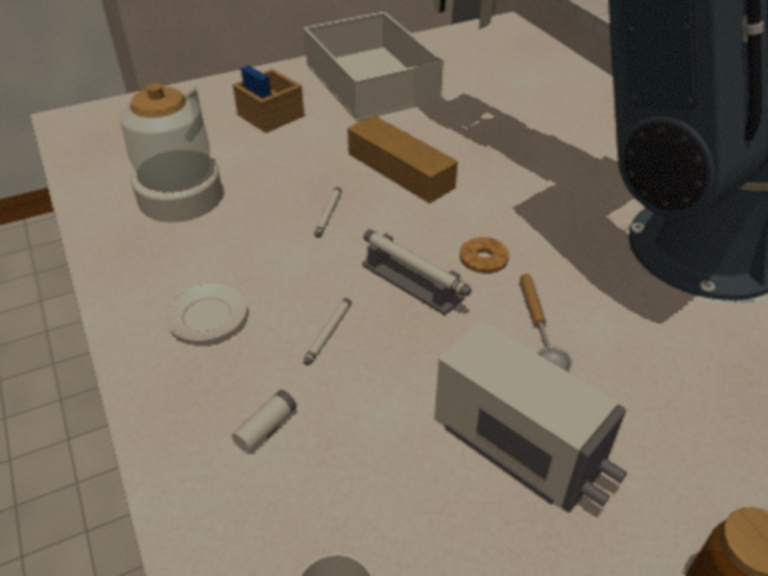

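```bash
python3 - <<'E'
from h import *
r=lambda a:np.round(a,4).tolist()
for c,ps in (('top',[('c',(299.4,229.5),.046),('n',(257.1,245.9),.046),('m',(198.7,198.2),.085),('dock',(168.5,214.6),0),('cradle',(302.8,232.8),0)]),('scene',[('c',(278.7,169),.046),('n',(316.6,195.7),.046),('m',(303.3,238),.085),('dock',(339.1,293.1),0),('cradle',(273.6,187.5),0)])):
    for n,p,z in ps: print(c,n,r(atz(c,p,z)))
# dock top plane point cloud, rod cloud
P={}
for c in('top','scene'):
    d=np.load(c+'.npy');v,u=np.nonzero(d>0);K,t,R=cam(c)
    X=t+(R@(np.linalg.inv(K)@np.vstack([u,v,np.ones(len(u))])*d[v,u])).T
    m=(abs(X[:,2]-.12)<.006)&(u>95)&(u<430)
    if c=='top': m&=(u<220)&(v>165)&(v<260)
    else: m&=(u>280)&(v>200)
    if m.sum()>20:
        (ce,s,a)=cv2.minAreaRect(X[m,:2].astype(np.float32)*1000); print('docktop',c,m.sum(),ce,s,a,X[m,2].mean())
        print(r(cv2.boxPoints((ce,s,a))))
    if c=='top': k=(u>250)&(u<352)&(v>205)&(v<256)
    else: k=(u>240)&(u<320)&(v>145)&(v<205)
    k&=(X[:,2]>.049)&(X[:,2]<.065)
    Y=X[k]; 
    for _ in range(3):
        l=cv2.fitLine(Y[:,:2].astype(np.float32),cv2.DIST_HUBER,0,.001,.001).ravel()
        n=(Y[:,:2]-l[2:])@np.array([-l[1],l[0]]);Y=Y[abs(n)<.012]
    s=(Y[:,:2]-l[2:])@l[:2]; print('rod',c,len(Y),l,np.degrees(np.arctan2(l[1],l[0])),s.min(),s.max(),r(l[2:]+l[:2]*s.min()),r(l[2:]+l[:2]*s.max()),Y[:,2].max())
E
```

```text
top c [0.4737, -0.1288, 0.046]
top n [0.4316, -0.0375, 0.046]
top m [0.5227, 0.0946, 0.085]
top dock [0.4953, 0.175, 0.0]
top cradle [0.4724, -0.1417, 0.0]
scene c [0.4558, -0.1466, 0.046]
scene n [0.4236, -0.0322, 0.046]
scene m [0.5296, 0.0887, 0.085]
scene dock [0.4956, 0.1764, 0.0]
scene cradle [0.4713, -0.1398, 0.0]
docktop top 3942 (491.2359924316406, 182.36961364746094) (85.36807250976562, 202.18692016601562) 21.866437911987305 0.1194182043063385
[[413.97119140625, 260.2923889160156], [489.27459716796875, 72.65190124511719], [568.5007934570312, 104.4468002319336], [493.1973876953125, 292.0873107910156]]
rod top 739 [ 0.3829432  -0.92377186  0.4703218  -0.13424353] -67.48389 -0.10049247513642864 0.09989905178846897 [0.4318, -0.0414] [0.5086, -0.2265] 0.06040334426800087
docktop scene 4790 (489.975341796875, 184.7288055419922) (87.78779602050781, 202.78268432617188) 21.880380630493164 0.12015343822763909
[[411.4577941894531, 262.4584045410156], [487.0289001464844, 74.28340148925781], [568.4927978515625, 106.99919891357422], [492.92181396484375, 295.1741943359375]]
rod scene 525 [ 0.38377395 -0.92342705  0.47064868 -0.12520954] -67.43235 -0.09551596411917455 0.10539054797948223 [0.434, -0.037] [0.5111, -0.2225] 0.0591359815339112
```

Candidates for the stick in the 1.5x top picture are:
- the cradle stick at (455,347)
- thin sticks at (431,248) and (595,325)
- a stub at (362,162)

I choose the cradle stick: it is the largest, and it lies in the cradle with its banded nose at (398,367), towards the dock. A close crop will confirm this.

```bash
cat >> h.py <<'E'
from scipy.spatial.transform import Rotation as Ro
def go(xyz,yaw,pose=None):
    s=sense(); R=Ro.from_euler('xyz',s['tool_rot']); T=Ro.from_euler('xyz',[np.pi,0,np.radians(yaw)])
    print('t %.2f'%s['t'],'pos',np.round(s['eef_pos'],4),'rot',np.round(np.degrees(s['tool_rot']),2),'F',np.round(s['ft_force'],2),'gap',round(s['finger_gap'],4))
    print('shift mm',np.round(R.inv().apply(np.array(xyz)-s['eef_pos'])*1000,1),'turn',np.round(np.degrees((R.inv()*T).as_rotvec()),2))
E
python3 - <<'E'
from h import *
save('top','crop.png',(240,195,360,265),5)
go([.483,-.160,.14],112.5)
E
```

```text
t 0.95 pos [ 0.1766 -0.5209  0.2267] rot [180.    -0.    18.72] F [-0.06  0.35 -0.45] gap 0.0929
shift mm [ 406.  -243.4   86.7] turn [  0.    -0.   -93.78]
```

View pics/crop.png

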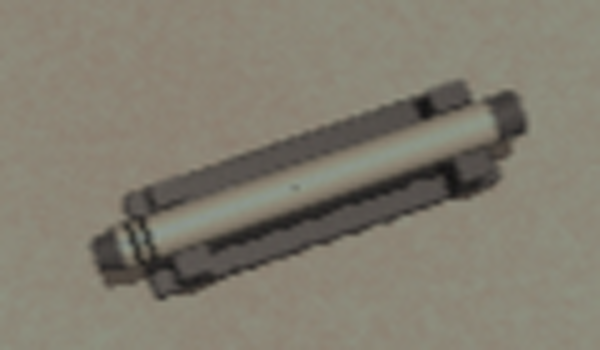

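The crop shows the long stick in its cradle. The banded nose is at crop (105,258) and the grey tail cap at (512,113), so the choice is confirmed.

```bash
python3 -m creep '[{"tx":0.03,"ty":-0.02,"tz":0.0,"wz":-7,"grip":0.093},{"tx":0.064,"ty":-0.039,"tz":0.0,"wz":-14},{"tx":0.098,"ty":-0.059,"tz":0.0,"wz":-21},{"tx":0.132,"ty":-0.079,"tz":0.01,"wz":-28},{"tx":0.166,"ty":-0.099,"tz":0.02,"wz":-35},{"tx":0.2,"ty":-0.12,"tz":0.03,"wz":-42},{"tx":0.234,"ty":-0.14,"tz":0.04,"wz":-49},{"tx":0.268,"ty":-0.16,"tz":0.05,"wz":-56},{"tx":0.302,"ty":-0.18,"tz":0.06,"wz":-63},{"tx":0.336,"ty":-0.2,"tz":0.07,"wz":-70},{"tx":0.37,"ty":-0.222,"tz":0.08,"wz":-77},{"tx":0.406,"ty":-0.2434,"tz":0.0867,"wz":-84}]'
python3 - <<'E'
from h import *
go([.483,-.160,.075],112.5)
E
```

```text
t 0.95 pos [ 0.1766 -0.5209  0.2267] rot [180.    -0.    18.72] F [-0.06  0.35 -0.45] gap 0.0929
shift mm [ 406.  -243.4  151.7] turn [  0.    -0.   -93.78]invalid input
```

```bash
python3 -m creep '[{"tx":0.1,"ty":-0.06,"tz":0.0,"wx":0,"wy":0,"wz":-24,"grip":0.09},{"tx":0.1,"ty":-0.06,"tz":0.0,"wx":0,"wy":0,"wz":-24,"grip":0.09},{"tx":0.1,"ty":-0.06,"tz":0.0,"wx":0,"wy":0,"wz":-24,"grip":0.09},{"tx":0.2,"ty":-0.12,"tz":0.03,"wx":0,"wy":0,"wz":-48,"grip":0.09},{"tx":0.2,"ty":-0.12,"tz":0.03,"wx":0,"wy":0,"wz":-48,"grip":0.09},{"tx":0.2,"ty":-0.12,"tz":0.03,"wx":0,"wy":0,"wz":-48,"grip":0.09},{"tx":0.3,"ty":-0.18,"tz":0.06,"wx":0,"wy":0,"wz":-70,"grip":0.09},{"tx":0.3,"ty":-0.18,"tz":0.06,"wx":0,"wy":0,"wz":-70,"grip":0.09},{"tx":0.3,"ty":-0.18,"tz":0.06,"wx":0,"wy":0,"wz":-70,"grip":0.09},{"tx":0.406,"ty":-0.243,"tz":0.087,"wx":0,"wy":0,"wz":-93.8,"grip":0.09},{"tx":0.406,"ty":-0.243,"tz":0.087,"wx":0,"wy":0,"wz":-93.8,"grip":0.09},{"tx":0.406,"ty":-0.243,"tz":0.087,"wx":0,"wy":0,"wz":-93.8,"grip":0.09}]'
python3 - <<'E'
from h import *
go([.483,-.160,.075],112.5)
E
```

```text
t: 1.95
eef_pos: [0.4834, -0.1596, 0.1396]
tool_rot: [3.141, 0.0, 1.833]
ft_force: [-0.1, -0.4, 0.2]
finger_gap: 0.09
grasp_force: 0.0
t 1.95 pos [ 0.4834 -0.1596  0.1396] rot [1.7998e+02 2.0000e-02 1.0502e+02] F [-0.06 -0.42  0.21] gap 0.09
shift mm [-0.3 -0.5 64.6] turn [ 0.02  0.02 -7.48]
```

```bash
python3 -m creep '[{"tx":0,"ty":0,"tz":0.0,"wx":0,"wy":0,"wz":-3.7,"grip":0.06},{"tx":0,"ty":0,"tz":0.0,"wx":0,"wy":0,"wz":-7.5,"grip":0.06},{"tx":0,"ty":0,"tz":0.02,"wx":0,"wy":0,"wz":-7.5,"grip":0.06},{"tx":0,"ty":0,"tz":0.04,"wx":0,"wy":0,"wz":-7.5,"grip":0.06},{"tx":0,"ty":0,"tz":0.055,"wx":0,"wy":0,"wz":-7.5,"grip":0.06},{"tx":0,"ty":0,"tz":0.065,"wx":0,"wy":0,"wz":-7.5,"grip":0.06},{"tx":0,"ty":0,"tz":0.065,"wx":0,"wy":0,"wz":-7.5,"grip":0.06},{"tx":0,"ty":0,"tz":0.065,"wx":0,"wy":0,"wz":-7.5,"grip":0.06}]'
python3 - <<'E'
from h import *
go([.483,-.160,.035],112.5)
save('scene','s2.png',(200,110,360,230),4)
E
```

```text
t: 2.62
eef_pos: [0.4823, -0.1614, 0.075]
tool_rot: [-3.141, -0.0, 1.958]
ft_force: [-0.3, -0.3, 0.5]
finger_gap: 0.06
grasp_force: 0.0
t 2.62 pos [ 0.4823 -0.1614  0.075 ] rot [-1.7998e+02 -2.0000e-02  1.1217e+02] F [-0.35 -0.27  0.48] gap 0.06
shift mm [ 1.   1.1 40. ] turn [-0.02 -0.02 -0.33]
```

View pics/s2.png

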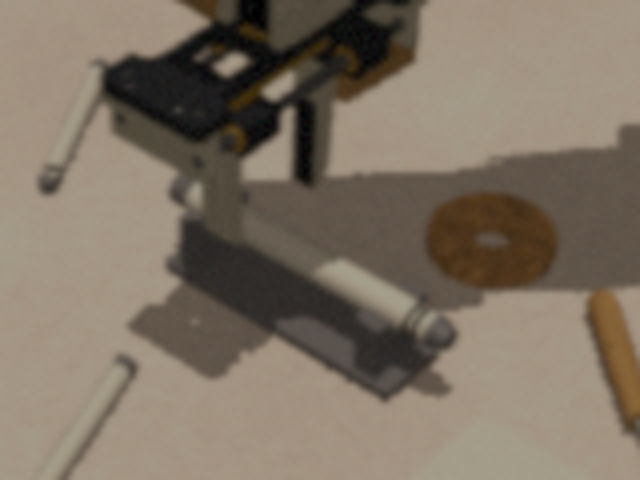

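```bash
python3 -m creep '[{"tx":0,"ty":0.001,"tz":0.015,"wx":0,"wy":0,"wz":-0.3,"grip":0.06},{"tx":0,"ty":0.001,"tz":0.03,"wx":0,"wy":0,"wz":-0.3,"grip":0.06},{"tx":0,"ty":0.001,"tz":0.04,"wx":0,"wy":0,"wz":-0.3,"grip":0.06},{"tx":0,"ty":0.001,"tz":0.04,"wx":0,"wy":0,"wz":-0.3,"grip":0.03},{"tx":0,"ty":0.001,"tz":0.04,"wx":0,"wy":0,"wz":-0.3,"grip":0.025},{"tx":0,"ty":0.001,"tz":0.04,"wx":0,"wy":0,"wz":-0.3,"grip":0.0},{"tx":0,"ty":0.001,"tz":0.04,"wx":0,"wy":0,"wz":-0.3,"grip":0.0},{"tx":0,"ty":0.001,"tz":0.04,"wx":0,"wy":0,"wz":-0.3,"grip":0.0},{"tx":0,"ty":0.001,"tz":0.04,"wx":0,"wy":0,"wz":-0.3,"grip":0.0}]' 5
python3 - <<'E'
from h import *
go([.483,-.160,.035],112.5); print(sense()['moment'])
E
```

```text
t: 3.42
eef_pos: [0.4835, -0.161, 0.0354]
tool_rot: [3.141, 0.001, 1.963]
ft_force: [0.1, 0.7, -0.4]
finger_gap: 0.0247
grasp_force: 0.0
t 3.42 pos [ 0.4835 -0.161   0.0354] rot [1.7997e+02 3.0000e-02 1.1247e+02] F [ 0.12  0.66 -0.41] gap 0.0247
shift mm [ 1.1 -0.   0.4] turn [ 0.03  0.03 -0.03]
[-0.04908754 -0.11524474 -0.01911945]
```

```bash
python3 -m creep '[{"tx":0,"ty":0,"tz":0,"wx":0,"wy":0,"wz":0,"grip":0.0},{"tx":0,"ty":0,"tz":0,"wx":0,"wy":0,"wz":0,"grip":0.0},{"tx":0,"ty":0,"tz":0,"wx":0,"wy":0,"wz":0,"grip":0.0},{"tx":0,"ty":0,"tz":0,"wx":0,"wy":0,"wz":0,"grip":0.0},{"tx":0,"ty":0,"tz":0,"wx":0,"wy":0,"wz":0,"grip":0.0}]' 5
python3 - <<'E'
from h import *
go([.483,-.160,.035],112.5); print(sense()['moment'],sense()['grasp_force'])
E
```

```text
t: 3.83
eef_pos: [0.4828, -0.1611, 0.0351]
tool_rot: [-3.141, -0.0, 1.963]
ft_force: [-4.4, -3.1, 4.8]
finger_gap: 0.0197
grasp_force: 5.0
t 3.83 pos [ 0.4828 -0.1611  0.0351] rot [-1.7995e+02 -1.0000e-02  1.1248e+02] F [-4.4  -3.09  4.81] gap 0.0197
shift mm [1.  0.6 0.1] turn [-0.05 -0.01 -0.02]
[-0.51194461  0.6926817   0.04022722] 5.001133494079113
```

```bash
python3 -m creep '[{"tx":0,"ty":-0.0005,"tz":0,"wx":0,"wy":0,"wz":0,"grip":0.0},{"tx":0,"ty":-0.001,"tz":0,"wx":0,"wy":0,"wz":0,"grip":0.0},{"tx":0,"ty":-0.001,"tz":0,"wx":0,"wy":0,"wz":0,"grip":0.0}]' 5
python3 - <<'E'
from h import *
go([.483,-.160,.035],112.5); print(sense()['moment'],sense()['grasp_force'])
E
```

```text
t: 4.08
eef_pos: [0.4827, -0.1613, 0.0351]
tool_rot: [3.141, 0.0, 1.963]
ft_force: [0.3, 1.1, 4.5]
finger_gap: 0.0199
grasp_force: 5.0
t 4.08 pos [ 0.4827 -0.1613  0.0351] rot [1.7995e+02 3.0000e-02 1.1246e+02] F [0.27 1.14 4.45] gap 0.0199
shift mm [1.1 0.8 0.1] turn [ 0.05  0.03 -0.04]
[ 0.15960629 -0.15858352  0.01620548] 5.000038594007492
```

```bash
python3 -m creep '[{"tx":0,"ty":0,"tz":0,"wx":0,"wy":0,"wz":0,"grip":0.0},{"tx":0,"ty":0,"tz":0,"wx":0,"wy":0,"wz":0,"grip":0.0},{"tx":0,"ty":0,"tz":-0.002,"wx":0,"wy":0,"wz":0,"grip":0.0},{"tx":0,"ty":0,"tz":-0.008,"wx":0,"wy":0,"wz":0,"grip":0.0},{"tx":0,"ty":0,"tz":-0.016,"wx":0,"wy":0,"wz":0,"grip":0.0},{"tx":0,"ty":0,"tz":-0.026,"wx":0,"wy":0,"wz":0,"grip":0.0},{"tx":0,"ty":0,"tz":-0.039,"wx":0,"wy":0,"wz":0,"grip":0.0},{"tx":0,"ty":0,"tz":-0.039,"wx":0,"wy":0,"wz":0,"grip":0.0},{"tx":0,"ty":0,"tz":-0.039,"wx":0,"wy":0,"wz":0,"grip":0.0}]' 25
python3 - <<'E'
from h import *
go([.5863,-.055,.074],111.87)
E
```

```text
t: 4.83
eef_pos: [0.4827, -0.1615, 0.0748]
tool_rot: [3.14, 0.001, 1.963]
ft_force: [-0.9, 0.3, -1.3]
finger_gap: 0.0189
grasp_force: 25.0
t 4.83 pos [ 0.4827 -0.1615  0.0748] rot [1.7993e+02 8.0000e-02 1.1246e+02] F [-0.91  0.34 -1.33] gap 0.0189
shift mm [ 58.9 136.4   0.8] turn [0.07 0.08 0.59]
```

```bash
python3 -m creep '[{"tx":0,"ty":0.01,"tz":0,"wx":0,"wy":0,"wz":0,"grip":0.0},{"tx":0.005,"ty":0.025,"tz":0,"wx":0,"wy":0,"wz":0.2,"grip":0.0},{"tx":0.012,"ty":0.045,"tz":0,"wx":0,"wy":0,"wz":0.4,"grip":0.0},{"tx":0.022,"ty":0.065,"tz":0,"wx":0,"wy":0,"wz":0.6,"grip":0.0},{"tx":0.033,"ty":0.085,"tz":0,"wx":0,"wy":0,"wz":0.6,"grip":0.0},{"tx":0.043,"ty":0.105,"tz":0,"wx":0,"wy":0,"wz":0.6,"grip":0.0},{"tx":0.052,"ty":0.122,"tz":0,"wx":0,"wy":0,"wz":0.6,"grip":0.0},{"tx":0.057,"ty":0.132,"tz":0,"wx":0,"wy":0,"wz":0.6,"grip":0.0},{"tx":0.059,"ty":0.1364,"tz":0.0005,"wx":0,"wy":0,"wz":0.6,"grip":0.0},{"tx":0.059,"ty":0.1364,"tz":0.0005,"wx":0,"wy":0,"wz":0.6,"grip":0.0},{"tx":0.059,"ty":0.1364,"tz":0.0005,"wx":0,"wy":0,"wz":0.6,"grip":0.0}]' 25
cat > m.py <<'E'
from h import *
import sys
go([.5863,-.055,.074],111.87)
r=lambda a:np.round(a,4).tolist()
u0=np.array([-.3725,.928]);n0=np.array([.928,.3725])
for c in('top','scene'):
    im,d=save(c,sys.argv[1]+c+'.png',(170,150,330,270) if c=='top' else (180,150,340,270),5)
    v,u=np.nonzero(d>0);K,t,R=cam(c)
    X=t+(R@(np.linalg.inv(K)@np.vstack([u,v,np.ones(len(u))])*d[v,u])).T
    a=X[:,:2]@u0;b=X[:,:2]@n0
    m=(abs(X[:,2]-.12)<.004)&(a>-.13)&(a<.12)&(abs(b-.524)<.06)
    ce,s,an=cv2.minAreaRect(X[m,:2].astype(np.float32)*1000);print(c,'dock',r(np.array(ce)@np.array([u0,n0]).T),r(s),an)
    # slices of the dock edges
    e=[];
    for lo in np.arange(-.09,.05,.02):
        k=m&(a>lo)&(a<lo+.02); e.append((np.percentile(b[k],1)+np.percentile(b[k],99))/2)
    print(' dock mid b',r(e))
    k=(a<-.118)&(a>-.30)&(abs(b-.5236)<.02)&(X[:,2]>.088)&(X[:,2]<.1)
    for lo in np.arange(-.25,-.11,.02):
        q=k&(a>lo)&(a<lo+.02)
        if q.sum()>8: 
            print('  rod a %.3f n %d b %.4f..%.4f zmax %.4f'%(lo,q.sum(),b[q].min(),b[q].max(),np.percentile(X[q,2],95)))
    print(' amax',a[k].max(), [(r(x['pixel']),x['score'],r(atz(c,x['pixel'],.085))) for x in tip_of(c,'rod_nose')[:3]],[(r(x['pixel']),r(atz(c,x['pixel'],.085))) for x in tip_of(c,'mouth')[:1]])
E
python3 m.py a
```

```text
t: 5.75
eef_pos: [0.5853, -0.055, 0.073]
tool_rot: [-3.141, -0.0, 1.952]
ft_force: [-0.2, 0.0, -0.9]
finger_gap: 0.0194
grasp_force: 25.0
t 5.75 pos [ 0.5853 -0.055   0.073 ] rot [-1.7995e+02 -2.0000e-02  1.1187e+02] F [-0.23  0.04 -0.92] gap 0.0194
shift mm [-0.4  0.9 -1. ] turn [-0.05 -0.02 -0.  ]
top dock [-13.7199, 523.9] [85.2686, 202.2203] 21.750886917114258
 dock mid b [0.5356, 0.5256, 0.5238, 0.5235, 0.5234, 0.5235, 0.5235, 0.5237]Traceback (most recent call last):
  File "m.py", line 23, in <module>
    print(' amax',a[k].max(), [(r(x['pixel']),x['score'],r(atz(c,x['pixel'],.085))) for x in tip_of(c,'rod_nose')[:3]],[(r(x['pixel']),r(atz(c,x['pixel'],.085))) for x in tip_of(c,'mouth')[:1]])
                  ~~~~~~~~^^
    return umr_maximum(a, axis, None, out, keepdims, initial, where)
ValueError: zero-size array to reduction operation maximum which has no identity
```

View pics/atop.png

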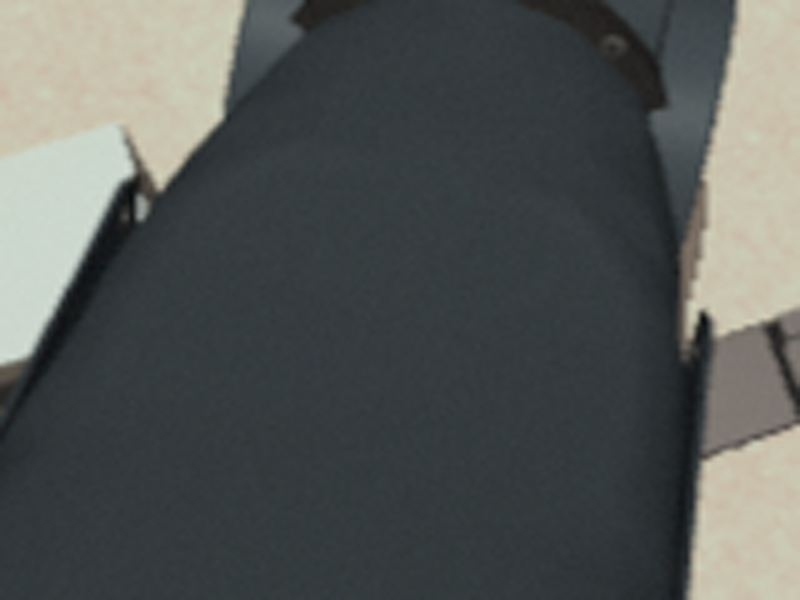

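The top picture shows the arm hiding both rod and mouth, with the dock's edge at crop (130,180). I'll use the scene camera.

```bash
sed -i "s/for c in('top','scene')/for c in('scene',)/; s/k=(a<-.118)&(a>-.30)&(abs(b-.5236)<.02)/k=(a<-.112)\&(a>-.30)\&(abs(b-.5236)<.025)/; s/X\[:,2\]>.088)/X[:,2]>.080)/" m.py; python3 m.py b
```

```text
t 5.80 pos [ 0.5852 -0.0553  0.0731] rot [-1.7996e+02 -2.0000e-02  1.1184e+02] F [-0.16 -0.27 -1.26] gap 0.0193
shift mm [-0.2  1.1 -0.9] turn [-0.04 -0.02 -0.03]
scene dock [-11.3041, 523.916] [87.67, 202.8748] 22.109067916870117
 dock mid b [0.524, 0.5241, 0.5244, 0.5242, 0.5239, 0.5238, 0.5247, 0.5243]
  rod a -0.250 n 85 b 0.5141..0.5337 zmax 0.0940
  rod a -0.230 n 88 b 0.5151..0.5338 zmax 0.0948
  rod a -0.210 n 91 b 0.5147..0.5339 zmax 0.0946
  rod a -0.190 n 91 b 0.5159..0.5332 zmax 0.0941
  rod a -0.170 n 99 b 0.5151..0.5344 zmax 0.0944
  rod a -0.150 n 79 b 0.5150..0.5341 zmax 0.0930
 amax -0.1357445573116274 [([201.3, 239.7], 0.6, [0.7029, 0.0089, 0.085]), ([294.2, 233.2], 0.56, [0.5391, 0.0707, 0.085])] [([307.1, 234.7], [0.5191, 0.0847, 0.085])]
```

View pics/bscene.png

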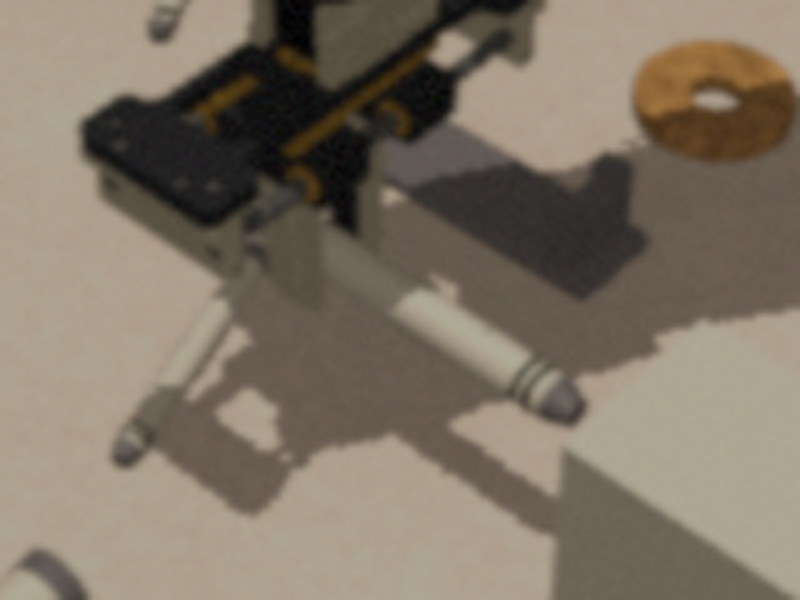

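The scene picture shows the rod gripped level, with its nose at crop (565,398) about 22 mm before the dock, whose corner is at (565,450). The two axes line up to within about 1 mm.

```bash
python3 -m creep '[{"tx":0.004,"ty":0.0005,"tz":-0.0009,"wx":0,"wy":0,"wz":0,"grip":0.0},{"tx":0.008,"ty":0.0005,"tz":-0.0009,"wx":0,"wy":0,"wz":0,"grip":0.0},{"tx":0.012,"ty":0.0005,"tz":-0.0009,"wx":0,"wy":0,"wz":0,"grip":0.0},{"tx":0.015,"ty":0.0005,"tz":-0.0009,"wx":0,"wy":0,"wz":0,"grip":0.0},{"tx":0.018,"ty":0.0005,"tz":-0.0009,"wx":0,"wy":0,"wz":0,"grip":0.0},{"tx":0.019,"ty":0.0005,"tz":-0.0009,"wx":0,"wy":0,"wz":0,"grip":0.0},{"tx":0.020,"ty":0.0005,"tz":-0.0009,"wx":0,"wy":0,"wz":0,"grip":0.0},{"tx":0.021,"ty":0.0005,"tz":-0.0009,"wx":0,"wy":0,"wz":0,"grip":0.0},{"tx":0.022,"ty":0.0005,"tz":-0.0009,"wx":0,"wy":0,"wz":0,"grip":0.0},{"tx":0.023,"ty":0.0005,"tz":-0.0009,"wx":0,"wy":0,"wz":0,"grip":0.0},{"tx":0.024,"ty":0.0005,"tz":-0.0009,"wx":0,"wy":0,"wz":0,"grip":0.0},{"tx":0.025,"ty":0.0005,"tz":-0.0009,"wx":0,"wy":0,"wz":0,"grip":0.0}]' 25
cat > f.py <<'E'
from h import *
s=sense();p=s['eef_pos'];u=np.array([-.3725,.928,0]);n=np.array([.928,.3725,0]);F=s['ft_force']
print('t %.2f a %.4f b %.4f z %.4f yaw %.2f | Fa %.2f Fb %.2f Fz %.2f M'%(s['t'],p@u,p@n,p[2],np.degrees(s['tool_rot'][2]),F@u,F@n,F[2]),np.round([s['moment']@u,s['moment']@n,s['moment'][2]],2),'gap',round(s['finger_gap'],4),round(s['grasp_force'],1))
E
python3 f.py
```

```text
t: 6.95
eef_pos: [0.5769, -0.0312, 0.0743]
tool_rot: [-3.142, -0.0, 1.952]
ft_force: [0.3, -0.6, -1.2]
finger_gap: 0.0196
grasp_force: 25.0
t 6.95 a -0.2439 b 0.5237 z 0.0743 yaw 111.86 | Fa -0.64 Fb 0.03 Fz -1.22 M [-0.08 -0.03 -0.02] gap 0.0196 25.0
```

```bash
python3 -m creep '[{"tx":0.001,"ty":0,"tz":0,"wx":0,"wy":0,"wz":0,"grip":0.0},{"tx":0.002,"ty":0,"tz":0,"wx":0,"wy":0,"wz":0,"grip":0.0},{"tx":0.003,"ty":0,"tz":0,"wx":0,"wy":0,"wz":0,"grip":0.0},{"tx":0.004,"ty":0,"tz":0,"wx":0,"wy":0,"wz":0,"grip":0.0},{"tx":0.005,"ty":0,"tz":0,"wx":0,"wy":0,"wz":0,"grip":0.0},{"tx":0.006,"ty":0,"tz":0,"wx":0,"wy":0,"wz":0,"grip":0.0},{"tx":0.007,"ty":0,"tz":0,"wx":0,"wy":0,"wz":0,"grip":0.0},{"tx":0.008,"ty":0,"tz":0,"wx":0,"wy":0,"wz":0,"grip":0.0}]' 25 >/dev/null; python3 f.py
```

```text
t 7.62 a -0.2358 b 0.5238 z 0.0743 yaw 111.87 | Fa -0.19 Fb -0.12 Fz -1.01 M [-0.08 -0.1   0.02] gap 0.0192 25.0
```

```bash
python3 -m creep '[{"tx":0.001,"ty":0,"tz":0,"wx":0,"wy":0,"wz":0,"grip":0.0},{"tx":0.002,"ty":0,"tz":0,"wx":0,"wy":0,"wz":0,"grip":0.0},{"tx":0.003,"ty":0,"tz":0,"wx":0,"wy":0,"wz":0,"grip":0.0},{"tx":0.004,"ty":0,"tz":0,"wx":0,"wy":0,"wz":0,"grip":0.0},{"tx":0.005,"ty":0,"tz":0,"wx":0,"wy":0,"wz":0,"grip":0.0},{"tx":0.006,"ty":0,"tz":0,"wx":0,"wy":0,"wz":0,"grip":0.0}]' 25 >/dev/null; python3 f.py
```

```text
t 8.12 a -0.2298 b 0.5238 z 0.0743 yaw 111.87 | Fa 0.33 Fb -0.40 Fz -0.56 M [-0.1  -0.12  0.  ] gap 0.0192 25.0
```

```bash
python3 -m creep '[{"tx":0.0015,"ty":0,"tz":0,"wx":0,"wy":0,"wz":0,"grip":0.0},{"tx":0.003,"ty":0,"tz":0,"wx":0,"wy":0,"wz":0,"grip":0.0},{"tx":0.0045,"ty":0,"tz":0,"wx":0,"wy":0,"wz":0,"grip":0.0},{"tx":0.006,"ty":0,"tz":0,"wx":0,"wy":0,"wz":0,"grip":0.0},{"tx":0.0075,"ty":0,"tz":0,"wx":0,"wy":0,"wz":0,"grip":0.0},{"tx":0.009,"ty":0,"tz":0,"wx":0,"wy":0,"wz":0,"grip":0.0},{"tx":0.0105,"ty":0,"tz":0,"wx":0,"wy":0,"wz":0,"grip":0.0},{"tx":0.012,"ty":0,"tz":0,"wx":0,"wy":0,"wz":0,"grip":0.0}]' 25 >/dev/null; python3 f.py
```

```text
t 8.78 a -0.2178 b 0.5238 z 0.0743 yaw 111.87 | Fa 0.89 Fb -0.38 Fz -1.47 M [-0.07 -0.13 -0.05] gap 0.0193 25.0
```

```bash
python3 -m creep '[{"tx":0.0015,"ty":0,"tz":0,"wx":0,"wy":0,"wz":0,"grip":0.0},{"tx":0.003,"ty":0,"tz":0,"wx":0,"wy":0,"wz":0,"grip":0.0},{"tx":0.0045,"ty":0,"tz":0,"wx":0,"wy":0,"wz":0,"grip":0.0},{"tx":0.006,"ty":0,"tz":0,"wx":0,"wy":0,"wz":0,"grip":0.0},{"tx":0.0075,"ty":0,"tz":0,"wx":0,"wy":0,"wz":0,"grip":0.0},{"tx":0.009,"ty":0,"tz":0,"wx":0,"wy":0,"wz":0,"grip":0.0},{"tx":0.0105,"ty":0,"tz":0,"wx":0,"wy":0,"wz":0,"grip":0.0},{"tx":0.012,"ty":0,"tz":0,"wx":0,"wy":0,"wz":0,"grip":0.0}]' 25 >/dev/null; python3 f.py
```

```text
t 9.45 a -0.2058 b 0.5238 z 0.0743 yaw 111.87 | Fa 0.12 Fb -0.34 Fz -0.47 M [-0.09 -0.09  0.03] gap 0.0192 25.0
```

```bash
python3 -m creep '[{"tx":0.0025,"ty":0,"tz":0,"wx":0,"wy":0,"wz":0,"grip":0.0},{"tx":0.005,"ty":0,"tz":0,"wx":0,"wy":0,"wz":0,"grip":0.0},{"tx":0.0075,"ty":0,"tz":0,"wx":0,"wy":0,"wz":0,"grip":0.0},{"tx":0.01,"ty":0,"tz":0,"wx":0,"wy":0,"wz":0,"grip":0.0},{"tx":0.0125,"ty":0,"tz":0,"wx":0,"wy":0,"wz":0,"grip":0.0},{"tx":0.015,"ty":0,"tz":0,"wx":0,"wy":0,"wz":0,"grip":0.0},{"tx":0.0175,"ty":0,"tz":0,"wx":0,"wy":0,"wz":0,"grip":0.0},{"tx":0.02,"ty":0,"tz":0,"wx":0,"wy":0,"wz":0,"grip":0.0}]' 25 >/dev/null; python3 f.py
```

```text
t 10.12 a -0.1857 b 0.5238 z 0.0743 yaw 111.87 | Fa -3.32 Fb -0.14 Fz -1.25 M [-0.08 -0.61  0.  ] gap 0.0194 25.0
```

```bash
python3 -m creep '[{"tx":0.0025,"ty":0,"tz":0,"wx":0,"wy":0,"wz":0,"grip":0.0},{"tx":0.005,"ty":0,"tz":0,"wx":0,"wy":0,"wz":0,"grip":0.0},{"tx":0.0075,"ty":0,"tz":0,"wx":0,"wy":0,"wz":0,"grip":0.0},{"tx":0.01,"ty":0,"tz":0,"wx":0,"wy":0,"wz":0,"grip":0.0},{"tx":0.0125,"ty":0,"tz":0,"wx":0,"wy":0,"wz":0,"grip":0.0},{"tx":0.015,"ty":0,"tz":0,"wx":0,"wy":0,"wz":0,"grip":0.0},{"tx":0.0175,"ty":0,"tz":0,"wx":0,"wy":0,"wz":0,"grip":0.0},{"tx":0.02,"ty":0,"tz":0,"wx":0,"wy":0,"wz":0,"grip":0.0}]' 25 >/dev/null; python3 f.py
```

```text
t 10.78 a -0.1657 b 0.5238 z 0.0743 yaw 111.87 | Fa -2.73 Fb -0.28 Fz -1.62 M [-0.03 -0.62  0.02] gap 0.0193 25.0
```

```bash
python3 -m creep '[{"tx":0.0025,"ty":0,"tz":0,"wx":0,"wy":0,"wz":0,"grip":0.0},{"tx":0.005,"ty":0,"tz":0,"wx":0,"wy":0,"wz":0,"grip":0.0},{"tx":0.0075,"ty":0,"tz":0,"wx":0,"wy":0,"wz":0,"grip":0.0},{"tx":0.01,"ty":0,"tz":0,"wx":0,"wy":0,"wz":0,"grip":0.0},{"tx":0.0125,"ty":0,"tz":0,"wx":0,"wy":0,"wz":0,"grip":0.0},{"tx":0.015,"ty":0,"tz":0,"wx":0,"wy":0,"wz":0,"grip":0.0},{"tx":0.0175,"ty":0,"tz":0,"wx":0,"wy":0,"wz":0,"grip":0.0},{"tx":0.02,"ty":0,"tz":0,"wx":0,"wy":0,"wz":0,"grip":0.0},{"tx":0.0225,"ty":0,"tz":0,"wx":0,"wy":0,"wz":0,"grip":0.0},{"tx":0.025,"ty":0,"tz":0,"wx":0,"wy":0,"wz":0,"grip":0.0}]' 25 >/dev/null; python3 f.py
```

```text
t 11.62 a -0.1407 b 0.5238 z 0.0743 yaw 111.87 | Fa -2.33 Fb -0.48 Fz -0.86 M [-0.04 -0.63  0.  ] gap 0.0195 25.0
```

```bash
python3 -m creep '[{"tx":0,"ty":0,"tz":0,"wx":0,"wy":0,"wz":0,"grip":0.021},{"tx":0,"ty":0,"tz":0,"wx":0,"wy":0,"wz":0,"grip":0.03},{"tx":0,"ty":0,"tz":0,"wx":0,"wy":0,"wz":0,"grip":0.05},{"tx":0,"ty":0,"tz":0,"wx":0,"wy":0,"wz":0,"grip":0.05},{"tx":0,"ty":0,"tz":0,"wx":0,"wy":0,"wz":0,"grip":0.05},{"tx":0,"ty":0,"tz":0,"wx":0,"wy":0,"wz":0,"grip":0.05}]' 25 >/dev/null; python3 f.py
```

```text
t 12.12 a -0.1410 b 0.5238 z 0.0743 yaw 111.86 | Fa -0.27 Fb 0.48 Fz -0.23 M [-0.09 -0.11 -0.05] gap 0.0479 0.0
```

```bash
python3 -m creep '[{"tx":-0.008,"ty":0,"tz":0,"wx":0,"wy":0,"wz":0,"grip":0.05},{"tx":-0.02,"ty":0,"tz":0,"wx":0,"wy":0,"wz":0,"grip":0.05},{"tx":-0.033,"ty":0,"tz":0,"wx":0,"wy":0,"wz":0,"grip":0.05},{"tx":-0.045,"ty":0,"tz":0,"wx":0,"wy":0,"wz":0,"grip":0.05},{"tx":-0.052,"ty":0,"tz":0,"wx":0,"wy":0,"wz":0,"grip":0.05},{"tx":-0.054,"ty":0,"tz":0,"wx":0,"wy":0,"wz":0,"grip":0.05},{"tx":-0.054,"ty":0,"tz":0,"wx":0,"wy":0,"wz":0,"grip":0.05}]' 25 >/dev/null; python3 f.py; python3 - <<'E'
from h import *
save('scene','s4.png',(200,140,360,260),4)
E
```

```text
t 12.70 a -0.1957 b 0.5236 z 0.0742 yaw 111.80 | Fa -0.50 Fb -0.69 Fz -1.31 M [-0.14 -0.03 -0.04] gap 0.0501 0.0
```

View pics/s4.png

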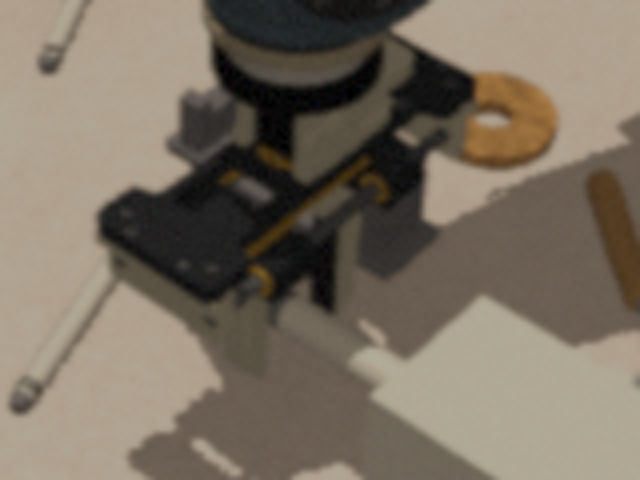

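The scene picture shows the stick held in the bore at crop (370,365), with the fingers straddling it nearer its tail at (245,340).

```bash
python3 -m creep '[{"tx":0,"ty":0,"tz":0,"wx":0,"wy":0,"wz":0,"grip":0.03},{"tx":0,"ty":0,"tz":0,"wx":0,"wy":0,"wz":0,"grip":0.022},{"tx":0,"ty":0,"tz":0,"wx":0,"wy":0,"wz":0,"grip":0},{"tx":0,"ty":0,"tz":0,"wx":0,"wy":0,"wz":0,"grip":0},{"tx":0,"ty":0,"tz":0,"wx":0,"wy":0,"wz":0,"grip":0},{"tx":0,"ty":0,"tz":0,"wx":0,"wy":0,"wz":0,"grip":0},{"tx":0,"ty":0,"tz":0,"wx":0,"wy":0,"wz":0,"grip":0},{"tx":0,"ty":0,"tz":0,"wx":0,"wy":0,"wz":0,"grip":0}]' 25 >/dev/null; python3 f.py
```

```text
t 13.42 a -0.1948 b 0.5238 z 0.0743 yaw 111.87 | Fa 1.12 Fb -0.48 Fz 0.27 M [-0.1   0.12 -0.  ] gap 0.0193 25.0
```

```bash
python3 -m creep '[{"tx":0.001,"ty":0,"tz":0,"wx":0,"wy":0,"wz":0,"grip":0},{"tx":0.003,"ty":0,"tz":0,"wx":0,"wy":0,"wz":0,"grip":0},{"tx":0.005,"ty":0,"tz":0,"wx":0,"wy":0,"wz":0,"grip":0},{"tx":0.007,"ty":0,"tz":0,"wx":0,"wy":0,"wz":0,"grip":0},{"tx":0.009,"ty":0,"tz":0,"wx":0,"wy":0,"wz":0,"grip":0},{"tx":0.011,"ty":0,"tz":0,"wx":0,"wy":0,"wz":0,"grip":0},{"tx":0.013,"ty":0,"tz":0,"wx":0,"wy":0,"wz":0,"grip":0}]' 25 >/dev/null; python3 f.py
```

```text
t 14.00 a -0.1818 b 0.5238 z 0.0743 yaw 111.87 | Fa -4.95 Fb -0.13 Fz -0.56 M [-0.07 -0.75 -0.02] gap 0.0198 25.0
```

```bash
python3 -m creep '[{"tx":0.001,"ty":0,"tz":0,"wx":0,"wy":0,"wz":0,"grip":0},{"tx":0.002,"ty":0,"tz":0,"wx":0,"wy":0,"wz":0,"grip":0},{"tx":0.003,"ty":0,"tz":0,"wx":0,"wy":0,"wz":0,"grip":0},{"tx":0.004,"ty":0,"tz":0,"wx":0,"wy":0,"wz":0,"grip":0},{"tx":0.005,"ty":0,"tz":0,"wx":0,"wy":0,"wz":0,"grip":0},{"tx":0.006,"ty":0,"tz":0,"wx":0,"wy":0,"wz":0,"grip":0},{"tx":0.007,"ty":0,"tz":0,"wx":0,"wy":0,"wz":0,"grip":0},{"tx":0.008,"ty":0,"tz":0,"wx":0,"wy":0,"wz":0,"grip":0},{"tx":0.009,"ty":0,"tz":0,"wx":0,"wy":0,"wz":0,"grip":0},{"tx":0.010,"ty":0,"tz":0,"wx":0,"wy":0,"wz":0,"grip":0}]' 25 >/dev/null; python3 f.py
```

```text
t 14.83 a -0.1719 b 0.5238 z 0.0743 yaw 111.87 | Fa -4.83 Fb -0.80 Fz 0.25 M [-0.07 -0.82 -0.02] gap 0.0195 25.0
```

```bash
python3 -m creep '[{"tx":0.0005,"ty":0,"tz":0,"wx":0,"wy":0,"wz":0,"grip":0},{"tx":0.001,"ty":0,"tz":0,"wx":0,"wy":0,"wz":0,"grip":0},{"tx":0.0015,"ty":0,"tz":0,"wx":0,"wy":0,"wz":0,"grip":0},{"tx":0.002,"ty":0,"tz":0,"wx":0,"wy":0,"wz":0,"grip":0},{"tx":0.0025,"ty":0,"tz":0,"wx":0,"wy":0,"wz":0,"grip":0},{"tx":0.003,"ty":0,"tz":0,"wx":0,"wy":0,"wz":0,"grip":0},{"tx":0.0035,"ty":0,"tz":0,"wx":0,"wy":0,"wz":0,"grip":0},{"tx":0.004,"ty":0,"tz":0,"wx":0,"wy":0,"wz":0,"grip":0}]' 25 >/dev/null; python3 f.py
```

```text
t 15.50 a -0.1681 b 0.5238 z 0.0744 yaw 111.87 | Fa -5.22 Fb -0.67 Fz 2.21 M [ 0.02 -1.02  0.03] gap 0.0193 25.0
```

```bash
python3 -m creep '[{"tx":0.0005,"ty":0,"tz":0,"wx":0,"wy":0,"wz":0,"grip":0},{"tx":0.001,"ty":0,"tz":0,"wx":0,"wy":0,"wz":0,"grip":0},{"tx":0.0015,"ty":0,"tz":0,"wx":0,"wy":0,"wz":0,"grip":0},{"tx":0.002,"ty":0,"tz":0,"wx":0,"wy":0,"wz":0,"grip":0},{"tx":0.0025,"ty":0,"tz":0,"wx":0,"wy":0,"wz":0,"grip":0},{"tx":0.003,"ty":0,"tz":0,"wx":0,"wy":0,"wz":0,"grip":0},{"tx":0.0035,"ty":0,"tz":0,"wx":0,"wy":0,"wz":0,"grip":0},{"tx":0.004,"ty":0,"tz":0,"wx":0,"wy":0,"wz":0,"grip":0}]' 25 >/dev/null; python3 f.py
```

```text
t 16.17 a -0.1642 b 0.5239 z 0.0745 yaw 111.87 | Fa -5.53 Fb -0.40 Fz 1.56 M [-0.02 -1.06  0.02] gap 0.0195 25.0
```

```bash
python3 -m creep '[{"tx":0.0005,"ty":0,"tz":0,"wx":0,"wy":0,"wz":0,"grip":0},{"tx":0.001,"ty":0,"tz":0,"wx":0,"wy":0,"wz":0,"grip":0},{"tx":0.0015,"ty":0,"tz":0,"wx":0,"wy":0,"wz":0,"grip":0},{"tx":0.002,"ty":0,"tz":0,"wx":0,"wy":0,"wz":0,"grip":0},{"tx":0.0025,"ty":0,"tz":0,"wx":0,"wy":0,"wz":0,"grip":0},{"tx":0.003,"ty":0,"tz":0,"wx":0,"wy":0,"wz":0,"grip":0},{"tx":0.0035,"ty":0,"tz":0,"wx":0,"wy":0,"wz":0,"grip":0},{"tx":0.004,"ty":0,"tz":0,"wx":0,"wy":0,"wz":0,"grip":0}]' 25 >/dev/null; python3 f.py
```

```text
t 16.83 a -0.1603 b 0.5239 z 0.0745 yaw 111.87 | Fa -6.81 Fb -0.25 Fz 2.42 M [ 0.   -1.25  0.08] gap 0.0195 25.0
```

```bash
python3 -m creep '[{"tx":0.0005,"ty":0,"tz":-0.0003,"wx":0,"wy":0,"wz":0,"grip":0},{"tx":0.001,"ty":0,"tz":-0.0005,"wx":0,"wy":0,"wz":0,"grip":0},{"tx":0.0015,"ty":0,"tz":-0.0005,"wx":0,"wy":0,"wz":0,"grip":0},{"tx":0.002,"ty":0,"tz":-0.0005,"wx":0,"wy":0,"wz":0,"grip":0},{"tx":0.0025,"ty":0,"tz":-0.0005,"wx":0,"wy":0,"wz":0,"grip":0},{"tx":0.003,"ty":0,"tz":-0.0005,"wx":0,"wy":0,"wz":0,"grip":0},{"tx":0.0035,"ty":0,"tz":-0.0005,"wx":0,"wy":0,"wz":0,"grip":0},{"tx":0.004,"ty":0,"tz":-0.0005,"wx":0,"wy":0,"wz":0,"grip":0}]' 25 >/dev/null; python3 f.py
```

```text
t 17.50 a -0.1559 b 0.5238 z 0.0748 yaw 111.87 | Fa -4.67 Fb -0.23 Fz 0.86 M [-0.12 -0.76 -0.01] gap 0.0193 25.0
```

```bash
python3 -m creep '[{"tx":0.0005,"ty":0,"tz":0,"wx":0,"wy":0,"wz":0,"grip":0},{"tx":0.001,"ty":0,"tz":-0.0001,"wx":0,"wy":0,"wz":0,"grip":0},{"tx":0.0015,"ty":0,"tz":-0.0002,"wx":0,"wy":0,"wz":0,"grip":0},{"tx":0.002,"ty":0,"tz":-0.0003,"wx":0,"wy":0,"wz":0,"grip":0},{"tx":0.0025,"ty":0,"tz":-0.0003,"wx":0,"wy":0,"wz":0,"grip":0},{"tx":0.003,"ty":0,"tz":-0.0003,"wx":0,"wy":0,"wz":0,"grip":0},{"tx":0.0035,"ty":0,"tz":-0.0003,"wx":0,"wy":0,"wz":0,"grip":0},{"tx":0.004,"ty":0,"tz":-0.0003,"wx":0,"wy":0,"wz":0,"grip":0}]' 25 >/dev/null; python3 f.py
```

```text
t 18.17 a -0.1524 b 0.5238 z 0.0751 yaw 111.88 | Fa -8.13 Fb 0.14 Fz -0.98 M [-0.03 -1.65  0.03] gap 0.0196 25.0
```

```bash
python3 -m creep '[{"tx":0.0005,"ty":0,"tz":0,"wx":0,"wy":0,"wz":0,"grip":0},{"tx":0.001,"ty":0,"tz":0,"wx":0,"wy":0,"wz":0,"grip":0},{"tx":0.0015,"ty":0,"tz":0,"wx":0,"wy":0,"wz":0,"grip":0},{"tx":0.002,"ty":0,"tz":0,"wx":0,"wy":0,"wz":0,"grip":0},{"tx":0.0025,"ty":0,"tz":0,"wx":0,"wy":0,"wz":0,"grip":0},{"tx":0.003,"ty":0,"tz":0,"wx":0,"wy":0,"wz":0,"grip":0},{"tx":0.0035,"ty":0,"tz":0,"wx":0,"wy":0,"wz":0,"grip":0},{"tx":0.004,"ty":0,"tz":0,"wx":0,"wy":0,"wz":0,"grip":0}]' 25 >/dev/null; python3 f.py
```

```text
t 18.83 a -0.1488 b 0.5239 z 0.0752 yaw 111.88 | Fa -10.21 Fb -0.44 Fz -1.01 M [-0.07 -1.75  0.04] gap 0.0197 25.0
```

Contact with the seat was felt at about a = -0.153. I'll press on slowly.

```bash
python3 -m creep '[{"tx":0.0002,"ty":0,"tz":0,"wx":0,"wy":0,"wz":0,"grip":0},{"tx":0.0004,"ty":0,"tz":0,"wx":0,"wy":0,"wz":0,"grip":0},{"tx":0.0006,"ty":0,"tz":0,"wx":0,"wy":0,"wz":0,"grip":0},{"tx":0.0008,"ty":0,"tz":0,"wx":0,"wy":0,"wz":0,"grip":0}]' 25 >/dev/null; python3 f.py
```

```text
t 19.17 a -0.1481 b 0.5239 z 0.0752 yaw 111.89 | Fa -11.74 Fb -0.19 Fz -1.27 M [ 0.   -2.21  0.02] gap 0.0189 25.0
```

```bash
python3 -m creep '[{"tx":0.0002,"ty":0,"tz":0,"wx":0,"wy":0,"wz":0,"grip":0},{"tx":0.0004,"ty":0,"tz":0,"wx":0,"wy":0,"wz":0,"grip":0},{"tx":0.0006,"ty":0,"tz":0,"wx":0,"wy":0,"wz":0,"grip":0},{"tx":0.0008,"ty":0,"tz":0,"wx":0,"wy":0,"wz":0,"grip":0}]' 25 >/dev/null; python3 f.py
```

```text
t 19.50 a -0.1480 b 0.5241 z 0.0753 yaw 111.90 | Fa -17.35 Fb 0.28 Fz -1.53 M [-0.08 -3.    0.07] gap 0.0191 25.0
```

```bash
python3 -m creep '[{"tx":0,"ty":0,"tz":0,"wx":0,"wy":0,"wz":0,"grip":0},{"tx":0,"ty":0,"tz":0,"wx":0,"wy":0,"wz":0,"grip":0},{"tx":0,"ty":0,"tz":0,"wx":0,"wy":0,"wz":0,"grip":0},{"tx":0,"ty":0,"tz":0,"wx":0,"wy":0,"wz":0,"grip":0},{"tx":0,"ty":0,"tz":0,"wx":0,"wy":0,"wz":0,"grip":0},{"tx":0,"ty":0,"tz":0,"wx":0,"wy":0,"wz":0,"grip":0},{"tx":0,"ty":0,"tz":0,"wx":0,"wy":0,"wz":0,"grip":0},{"tx":0,"ty":0,"tz":0,"wx":0,"wy":0,"wz":0,"grip":0}]' 25 >/dev/null; python3 f.py
```

```text
t 20.17 a -0.1480 b 0.5241 z 0.0753 yaw 111.89 | Fa -16.05 Fb -0.99 Fz -0.73 M [-0.04 -2.8   0.02] gap 0.0192 25.0
```

It holds a static 16 N with no creep, so this is the hard stop. I'll ease off, open and lift away.

```bash
python3 -m creep '[{"tx":-0.0004,"ty":0,"tz":0,"wx":0,"wy":0,"wz":0,"grip":0},{"tx":-0.0008,"ty":0,"tz":0,"wx":0,"wy":0,"wz":0,"grip":0},{"tx":-0.0008,"ty":0,"tz":0,"wx":0,"wy":0,"wz":0,"grip":0.022},{"tx":-0.0008,"ty":0,"tz":0,"wx":0,"wy":0,"wz":0,"grip":0.03},{"tx":-0.0008,"ty":0,"tz":0,"wx":0,"wy":0,"wz":0,"grip":0.05},{"tx":-0.0008,"ty":0,"tz":0,"wx":0,"wy":0,"wz":0,"grip":0.05},{"tx":-0.0008,"ty":0,"tz":0,"wx":0,"wy":0,"wz":0,"grip":0.05},{"tx":-0.0008,"ty":0,"tz":0,"wx":0,"wy":0,"wz":0,"grip":0.05}]' 25 >/dev/null; python3 f.py
```

```text
t 20.83 a -0.1470 b 0.5237 z 0.0751 yaw 111.87 | Fa 0.26 Fb -0.69 Fz -0.46 M [-0.07 -0.1  -0.  ] gap 0.0485 0.0
```

```bash
python3 -m creep '[{"tx":-0.0008,"ty":0,"tz":-0.01,"wx":0,"wy":0,"wz":0,"grip":0.05},{"tx":-0.0008,"ty":0,"tz":-0.025,"wx":0,"wy":0,"wz":0,"grip":0.05},{"tx":-0.0008,"ty":0,"tz":-0.045,"wx":0,"wy":0,"wz":0,"grip":0.05},{"tx":-0.01,"ty":0,"tz":-0.07,"wx":0,"wy":0,"wz":0,"grip":0.05},{"tx":-0.04,"ty":0,"tz":-0.1,"wx":0,"wy":0,"wz":0,"grip":0.05},{"tx":-0.08,"ty":0,"tz":-0.12,"wx":0,"wy":0,"wz":0,"grip":0.05},{"tx":-0.12,"ty":0,"tz":-0.13,"wx":0,"wy":0,"wz":0,"grip":0.05},{"tx":-0.15,"ty":0,"tz":-0.14,"wx":0,"wy":0,"wz":0,"grip":0.05},{"tx":-0.15,"ty":0,"tz":-0.14,"wx":0,"wy":0,"wz":0,"grip":0.05},{"tx":-0.15,"ty":0,"tz":-0.14,"wx":0,"wy":0,"wz":0,"grip":0.05}]' 25 >/dev/null; python3 f.py
python3 - <<'E'
from h import *
save('scene','s5.png',(200,140,360,260),4)
_,d=get_image('scene');v,u=np.nonzero(d>0);K,t,R=cam('scene')
X=t+(R@(np.linalg.inv(K)@np.vstack([u,v,np.ones(len(u))])*d[v,u])).T
a=X[:,:2]@[-.3725,.928];b=X[:,:2]@[.928,.3725]
k=(a<-.12)&(a>-.3)&(abs(b-.5236)<.02)&(X[:,2]>.075)&(X[:,2]<.1)
print(k.sum(),a[k].min(),b[k].min(),b[k].max(),X[k,2].max())
E
```

```text
t 21.67 a -0.2985 b 0.5235 z 0.2160 yaw 111.73 | Fa 0.67 Fb 0.11 Fz -0.38 M [-0.14 -0.04  0.03] gap 0.0497 0.0
172 -0.1611707947092656 0.5166191454299671 0.5347694777255739 0.09626790483367698
```

View pics/s5.png

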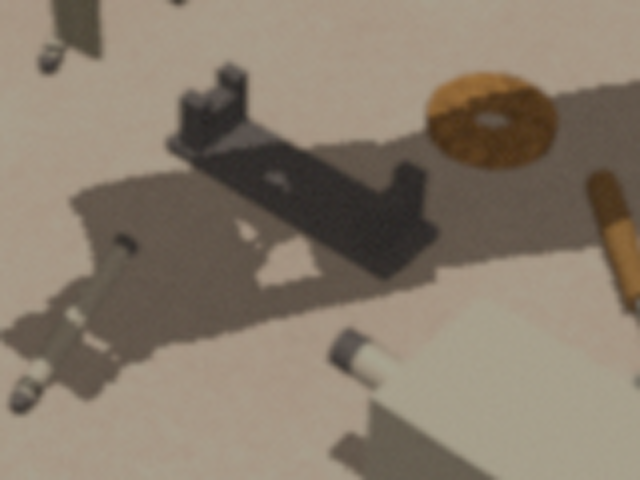

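The picture shows the stick's grey cap at crop (352,352), standing about 48 mm out of the dock (inside the expected 36 to 58 mm). The gripper is clear and nothing else has been moved.

```bash
python3 -c "
from plant import *
print(hand_in())"
```

```text
the job is handed in; nothing more can be done
None
```

The stick was pushed partway into the dock, released, regripped nearer its tail and pressed slowly to the seat's hard stop (a steady 16 N, with no further movement); it stands about 48 mm out of the mouth, nothing else was disturbed, and the job is handed in.

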